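Put the sample-prep kit back in its holders

ROBOT

A 6-joint arm with a two-finger parallel gripper is mounted at the origin on a cart in front of the work surface, level with it; the furniture and walls round the work are solid. World frame = base frame: x ahead of the robot, y to its left, z up, the work surface at z = 0. Lengths are in m, angles in degrees, forces in N, time in s.
With the tool pointing down it reaches from about 0.3 to 0.75 m from the base axis. Payload 8.5 kg.
Tool frame: the origin (TCP) lies at the very end of the fingers, on their centre line; the grasp point (between the pads) lies 19 mm behind it; z points along the fingers, y is the line along which they close (so a half turn about z gives the same grasp; the last joint's range is limited). The gripper opens to 85 mm and grips with 20 to 120 N. Pads are 22 mm wide; open, the fingers measure 114 mm over their backs; the gripper's body (76 mm by 85 mm) begins 54 mm behind the grasp point. The pads swing forward as they close: fully open they stand 13 mm farther back than shut.
Start: joints at [-88.482, 21.807, 74.336, -0, 83.858, -12.336], TCP at [0.132, -0.534, 0.231] pointing down, gripper open.
Joint ranges: [-178.18, 178.18], [-50.72, 133.34], [12.68, 142.11], [-81.47, 261.47], [9.98, 163.14], [-165.26, 165.26]. Speed limits (degrees/s): [136.94, 136.94, 180, 180, 180, 180].

INTERFACE

Orientations are given as a 3x3 rotation matrix whose columns are the frame's x, y, z axes.
In Python, from rig import env, optics, spotter gives the robot as it stands.
- The arm moves only by the shell command python3 -m crank 'ROWS' [FORCE]. ROWS is JSON, one flat list of numbers, 5 for each row, row after row: the finger opening in cm, from 0 to 8.54, then the shift along the tool's x, y, z in cm, then the turn about the tool's z in rad. A call has exactly 8 rows; each row shifts and turns the commanded pose from where the row before left it, along the tool's axes as they then stand; what a row does not reach is not made up. A row lasts 1/12 s, in which the tool goes at most 41.7 mm and 7.16 degrees, less where a joint would pass 70% of its speed; a pose out of reach is approached as far as the arm can. A call is refused whole if a number of a shift passes 4.17 or a number of a turn 0.125, either way. A call with a gripper value outside its range is refused whole. The fingers move at their own pace and stop on an object; FORCE is the grip in N (left out, the last holds). Time passes only in rows, so rows that do not move let the fingers close, or fill a call up. It gives the time, the measured TCP pose, the force, the opening and the grip force at its end, in the units of the state.
- env.observe(): the state, without advancing time (a new reading comes with each control period).
- optics.get_image(name): name is "scene" or "side" or "wrist"; returns a dict with "color" (400x640x3 uint8, red, green, blue), "intrinsics" (3x3 intrinsics, pixels), "distortion" ([k1, k2, p1, p2, k3] as OpenCV has them; the pictures are not rectified), "pose" (4x4, takes a point from camera to world coordinates). Camera axes: x right, y up, looking along -z (the intrinsics and any distortion apply to the point x, -y, -z); pixel columns grow to the right and rows downward; lengths in m; the calibration is good to about 2 mm. A picture is of the moment at which its call begins. There is no depth.
- env.close_job(): hands the job in; it is judged then, once.
Trained networks look in a picture, given as the dict that the camera call returned (one of the last four; its "shot" number tells which), for a name from the list of things; names that differ only in an ending like _2 or _b are one class to them, and where a whole thing is asked for, a point or a joint stands for the part that bears it (a point fixed in the world has none). Each returns a list of dicts, best first, with "score" (0 to 1); they miss things now and then, are a little off and sometimes report something else, mostly with a low value. They report only what shows in the picture. A call takes as long as a camera call. They do not tell look-alikes from the thing itself.
- spotter.look_for(picture, query): "at" ([column, row] as shares, 0 to 1, of the picture: columns of its width, rows of its height, amid what is visible of it).
The state is a dict: "time_s": time; "q": joint angles; "qvel": joint speeds; "joint_efforts": joint torques, N m; "position": TCP position; "tool_rot": TCP orientation; "ft_force": force on the tool from outside, world axes, zero at the start; "wrist_torque": the same for the moment, N m; "grip_width": finger opening in m; "gripper_force": force on a finger pad.
Only numpy, scipy, OpenCV 4.12 (cv2) and the standard library are available. Lean on these libraries where they do the work, as an engineer would, in place of code of your own. Each camera call takes 0.05 s, during which the arm holds its last target. There are 200 camera calls.

TASK

Clear up the sample-prep bench: put the reagent bottle in the wide round cup, the capped tube in the narrow round cup, the sealing-film carton in the long tray and the timer in the square tray. Set each one down (do not drop it) so that it stands upright or lies flat right down on the floor of its own holder, and leave the pen and the petri dish where they are.

Things in the scene. Friction and masses are not known exactly. Their poses are not given: they have to be found in the camera images.
- reagent_bottle: Amber round bottle with a screw cap, standing; about 54 mm across over the body and 113 mm tall (the straight body reaches up to about 80 mm), about 0.27 kg. Loose. Origin at the centre of its underside, z up.
- capped_tube: Slim clear 50 ml tube with a screw cap, standing; 34 mm across, 112 mm tall, about 0.06 kg. Loose. It stands alone among the holders; the two similar tubes far back at the left edge of the worktop are not meant and are fixed. Origin at the centre of its underside, z up.
- film_carton: Long closed carton of sealing film, lying; 44 mm along its x, 124 mm along its y, 45 mm tall, about 0.2 kg. Loose. It lies among the holders; a similar carton at the far edge of the worktop is not meant and is fixed. Origin at the centre of its underside, z up. Either way round is right in the tray.
- bench_timer: Flat white timer with a display and keys, lying on its back; 62 mm along its x, 66 mm along its y, 18 mm tall with its keys (case 16 mm), about 0.07 kg. Loose. Origin at the centre of its underside, z up. Any of the four ways round fits the tray.
- wide_cup: Wide round grey cup, for the reagent bottle: bore 70 mm, 90 mm across over the foot, floor 4 mm above the worktop, rim 16 mm above it. Fixed to the worktop; origin at the centre of its underside, z up.
- narrow_cup: Narrow round grey cup, for the capped tube: bore 50 mm, 70 mm across over the foot, floor 4 mm above the worktop, rim 16 mm above it. Fixed to the worktop; origin at the centre of its underside, z up.
- long_tray: Long grey tray, for the film carton: 58 mm along its x by 138 mm along its y between four upright L-shaped corners 5 mm thick; floor 4 mm and corners 12 mm above the worktop; the corners reach 16 mm along the short and 30 mm along the long sides, the sides are open between them. Fixed to the worktop; origin at the centre of its underside, z up.
- square_tray: Nearly square grey tray, for the timer: 75 mm along its x by 78 mm along its y between four upright L-shaped corners 5 mm thick; floor 4 mm and corners 10 mm above the worktop; each corner reaches 15 mm along the sides, which are open between them (room for the fingers). Fixed to the worktop; origin at the centre of its underside, z up.
- pen: Bystander: white pen with a black cap lying to the right of the work, 142 mm long, 11 mm thick. Loose; leave alone. Origin at the centre of its underside.
- petri: Bystander: round petri dish lying beyond the work, 61 mm across, 15 mm tall. Loose; leave alone. Origin at the centre of its underside.
Mind the look-alikes: they are no part of the job. Several things look just like the capped_tube: the one meant starts farthest to the robot's right.

How it is judged:
By the outcome, as a careful person would: the job done as asked, in the order asked, and still so for the second after the job is handed in, with the robot touching nothing.
It also fails if it takes over 120 s, if anything falls off the work surface, if the arm or the gripper's body presses on something with over 40 N, if the wrist force passes 120 N, or if a joint passes its speed limit or range.

## Working session

There is one attempt and no reset: what is moved stays moved. The work goes in short steps, Python scripts to look and compute and a shell command to move; the robot and the scene stay as the last step left them, time stands still between calls to the robot, and variables do not carry over. Pictures are saved under pics/ and viewed, at most 14 in all, crops included, and the job is handed in when it is done.

```bash
ls; mkdir -p pics; cat > h.py <<'E'
import numpy as np, cv2
from rig import env, optics, spotter
def ray(p,uv):
    K=np.array(p["intrinsics"],float);D=np.array(p["distortion"],float);T=np.array(p["pose"])
    n=cv2.undistortPoints(np.array([[uv]],float),K,D)[0,0]
    return T[:3,3],T[:3,:3]@np.array([n[0],-n[1],-1.])
def at(p,uv,z):
    o,d=ray(p,uv);return o+d*(z-o[2])/d[2]
def proj(p,X):
    K=np.array(p["intrinsics"],float);D=np.array(p["distortion"],float);T=np.array(p["pose"])
    c=(np.atleast_2d(X)-T[:3,3])@T[:3,:3];c=c*[1,-1,-1]
    return cv2.projectPoints(c,np.zeros(3),np.zeros(3),K,D)[0][:,0]
def save(p,n,box=None,s=1):
    im=p["color"][:,:,::-1]
    if box: im=im[box[1]:box[3],box[0]:box[2]]
    cv2.imwrite("pics/"+n,cv2.resize(im,None,fx=s,fy=s,interpolation=cv2.INTER_CUBIC))
Z=dict(reagent_bottle=.055,capped_tube=.056,film_carton=.022,bench_timer=.009,wide_cup=.008,narrow_cup=.008,long_tray=.005,square_tray=.005,pen=.005,petri=.008)
def find(p,names=Z):
    for n in names:
        for r in spotter.look_for(p,n)[:5]:
            uv=np.array(r["at"])*[640,400]
            print(n,round(r["score"],2),uv.round(),at(p,uv,Z[n]).round(3))
E
python3 - <<'E'
from h import *
s=env.observe();print(s["time_s"],s["position"],np.round(s["tool_rot"],3),s["grip_width"])
for n in ["scene","side"]:
    p=optics.get_image(n);save(p,n+"0.png",s=1.25);print(n,np.round(p["pose"],3));find(p)
E
```

```text
pics
0.0 [ 0.13168944 -0.53371002  0.23070416] [[ 0.971  0.239  0.   ]
 [ 0.239 -0.971  0.001]
 [ 0.    -0.001 -1.   ]] 0.08552974064993887
scene [[-0.809  0.364 -0.46   0.071]
 [-0.587 -0.479  0.653  0.644]
 [ 0.017  0.799  0.601  0.684]
 [ 0.     0.     0.     1.   ]]
reagent_bottle 0.64 [362. 209.] [ 0.433 -0.071  0.055]
capped_tube 0.92 [347. 179.] [ 0.531 -0.156  0.056]
capped_tube 0.72 [399. 176.] [ 0.428 -0.256  0.056]
capped_tube 0.68 [387. 188.] [ 0.427 -0.187  0.056]
capped_tube 0.68 [301. 210.] [0.55  0.026 0.056]
film_carton 0.72 [321. 262.] [0.43  0.11  0.022]
film_carton 0.58 [257. 193.] [0.715 0.004 0.022]
bench_timer 0.64 [261. 240.] [0.593 0.126 0.009]
wide_cup 0.86 [214. 280.] [0.591 0.279 0.008]
narrow_cup 0.57 [310. 205.] [ 0.581 -0.056  0.008]
long_tray 0.98 [262. 318.] [0.445 0.29  0.005]
square_tray 0.51 [358. 178.] [ 0.549 -0.246  0.005]
side [[-0.999 -0.017  0.031  0.607]
 [ 0.035 -0.558  0.829  0.944]
 [ 0.003  0.829  0.559  0.72 ]
 [ 0.     0.     0.     1.   ]]
reagent_bottle 0.86 [361. 201.] [ 0.439 -0.073  0.055]
capped_tube 0.76 [325. 221.] [0.549 0.025 0.056]
capped_tube 0.68 [361. 166.] [ 0.414 -0.29   0.056]
capped_tube 0.58 [362. 175.] [ 0.417 -0.228  0.056]
film_carton 0.89 [374. 250.] [0.427 0.11  0.022]
bench_timer 0.64 [310. 261.] [0.594 0.131 0.009]
wide_cup 0.68 [313. 302.] [0.591 0.274 0.008]
narrow_cup 0.73 [313. 221.] [ 0.582 -0.044  0.008]
long_tray 0.7 [376. 305.] [0.445 0.282 0.005]
square_tray 0.79 [316. 186.] [ 0.565 -0.244  0.005]
pen 0.53 [343. 162.] [ 0.459 -0.416  0.005]
petri 0.53 [259. 226.] [ 0.736 -0.026  0.008]
```

View pics/scene0.png

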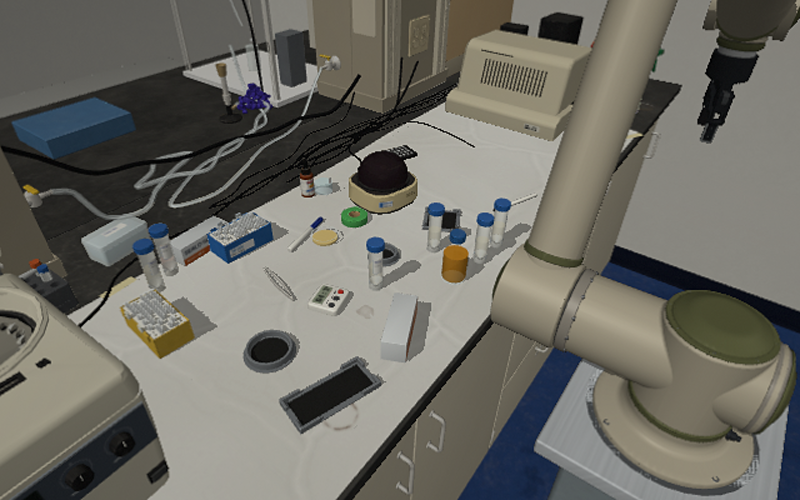

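View pics/side0.png

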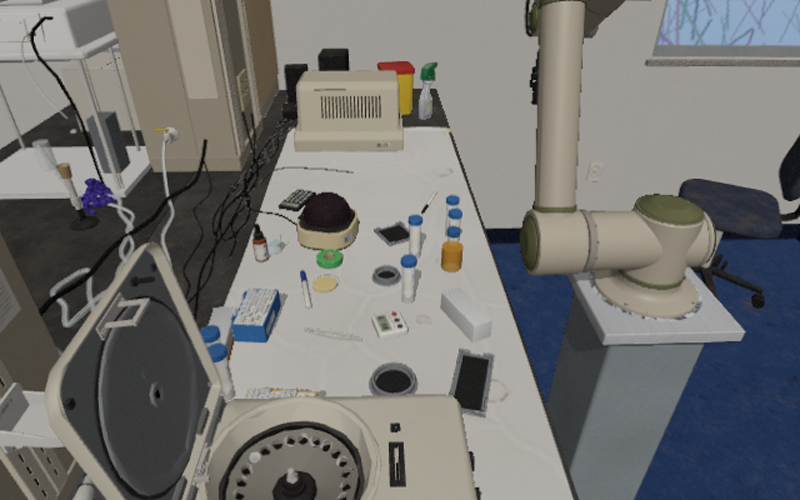

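The scene picture (640-px coordinates) shows four blue-capped tubes in the work area: (301,210), (347,179), (387,188) and (399,176). Two fixed ones stand at the back left, around (120,205). The one at (399,176) looks farthest to the robot's right (most negative y), so I'll triangulate it and confirm with a crop.

```bash
python3 - <<'E'
from h import *
p=optics.get_image("scene");q=optics.get_image("side")
def tri(u,v):
    (o,d),(o2,d2)=ray(p,u),ray(q,v)
    A=np.stack([d,-d2],1);t=np.linalg.lstsq(A,o2-o,rcond=None)[0]
    a,b=o+d*t[0],o2+d2*t[1];print(((a+b)/2).round(3),np.linalg.norm(a-b).round(4))
# caps tops in 800 px -> /1.25
for u,v in [((501,203),(453,200)),((486,218),(455,214)),((436,209),(416,219)),((375,243),(409,261)),((457,236),(453,232))]:
    tri(np.array(u)/1.25,np.array(v)/1.25)
a=p["color"][140:240,320:440];b=q["color"][140:240,290:410]
cv2.imwrite("pics/crop1.png",cv2.resize(np.hstack([a,b])[:,:,::-1],None,fx=3.2,fy=3.2,interpolation=cv2.INTER_CUBIC))
E
```

```text
[ 0.419 -0.233  0.11 ] 0.0071
[ 0.422 -0.173  0.104] 0.0073
[ 0.519 -0.137  0.108] 0.0021
[0.546 0.034 0.107] 0.0065
[ 0.438 -0.084  0.104] 0.0045
```

View pics/crop1.png

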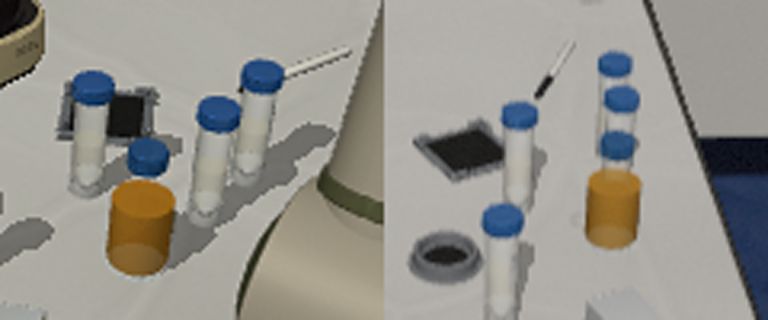

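The crops show the candidate tubes: scene (347,179), (387,188), (399,176) and (301,210). The rightmost triangulates to y = -0.233, against -0.173, -0.137 and +0.034 for the others. So the tube meant is the one at scene (399,176), near (0.42, -0.233). The bottle goes first.

```bash

python3 -m crank '[8.5,0,0,0,-0.125, 8.5,0,0,0,-0.125, 8.5,0,0,0,-0.125, 8.5,0,0,0,-0.125, 8.5,0,0,0,-0.125, 8.5,0,0,0,-0.125, 8.5,0,0,0,-0.125, 8.5,0,0,0,-0.125]' 40
python3 -m crank '[8.5,0,0,0,-0.125, 8.5,0,0,0,-0.125, 8.5,0,0,0,-0.08, 8.5,3.2,2.2,0,0, 8.5,3.2,2.2,0,0, 8.5,3.2,2.2,0,0, 8.5,3.2,2.2,0,0, 8.5,3.2,2.2,0,0]'
python3 -m crank '[8.5,3.2,2.2,0,0, 8.5,3.2,2.2,0,0, 8.5,3.2,2.2,0,0, 8.5,3.2,2.2,0,0, 8.5,3.2,2.2,0,0, 8.5,3.2,2.2,0,0, 8.5,3.2,2.2,0,0, 8.5,0,0,0,0]'
python3 - <<'E'
from h import *
s=env.observe();print(s["time_s"],s["position"],np.round(s["tool_rot"],3))
p=optics.get_image("wrist");save(p,"w1.png",s=1.25);print(np.round(p["pose"],3));find(p)
E
```

```text
time_s: 1.87
position: [0.1317, -0.534, 0.2313]
tool_rot: [[0.317, 0.948, 0.0], [0.948, -0.317, -0.0], [-0.0, 0.0, -1.0]]
ft_force: [-0.1, -0.1, 0.5]
grip_width: 0.0849
gripper_force: 0.0
time_s: 2.53
position: [0.2421, -0.3723, 0.2314]
tool_rot: [[-0.0, 1.0, 0.0], [1.0, 0.0, -0.0], [-0.0, 0.0, -1.0]]
ft_force: [0.4, -0.6, 0.3]
grip_width: 0.0848
gripper_force: 0.0
time_s: 3.2
position: [0.3975, -0.1448, 0.2316]
tool_rot: [[-0.008, 1.0, 0.001], [1.0, 0.008, 0.001], [0.001, 0.001, -1.0]]
ft_force: [-0.5, 0.0, -0.7]
grip_width: 0.0852
gripper_force: 0.0
3.2 [ 0.39751272 -0.14476521  0.23155559] [[-0.008  1.     0.001]
 [ 1.     0.008  0.001]
 [ 0.001  0.001 -1.   ]]
[[ 1.    -0.006 -0.003  0.397]
 [ 0.007  0.952  0.305 -0.067]
 [ 0.001 -0.305  0.952  0.374]
 [ 0.     0.     0.     1.   ]]
reagent_bottle 0.83 [366. 116.] [ 0.439 -0.086  0.055]
capped_tube 0.83 [345. 221.] [ 0.425 -0.183  0.056]
capped_tube 0.78 [462. 187.] [ 0.53  -0.148  0.056]
capped_tube 0.68 [342. 292.] [ 0.424 -0.259  0.056]
film_carton 0.26 [469. 257.] [ 0.562 -0.235  0.022]
narrow_cup 0.59 [519.  81.] [ 0.592 -0.054  0.008]
square_tray 0.95 [470. 258.] [ 0.571 -0.244  0.005]
pen 0.69 [376. 362.] [ 0.473 -0.389  0.005]
petri 0.59 [517.  82.] [ 0.591 -0.056  0.008]
```

View pics/w1.png

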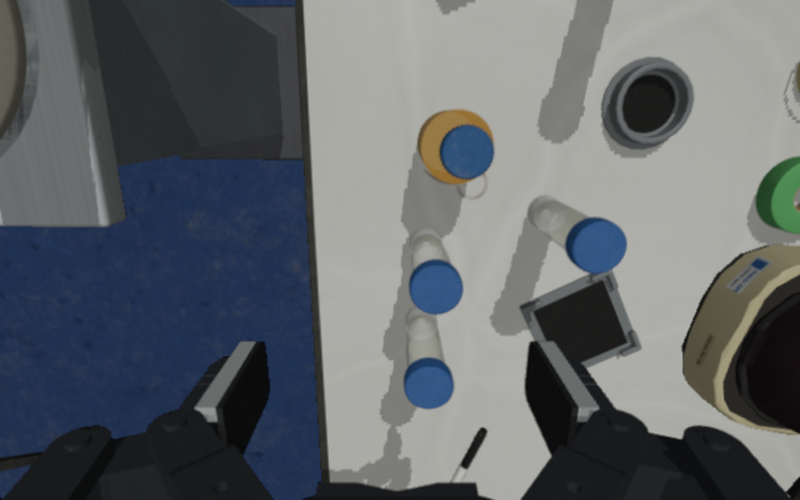

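The wrist picture (800-px view) shows the bottle cap at (466,152), tube caps at (435,287), (428,383) and (596,245), the narrow cup at (648,103) and the square tray, which is turned, at (580,320).

```bash
python3 - <<'E'
from h import *
p=optics.get_image("wrist")
for n,u,z in [("bottle",(466.5,152),.113),("t2",(435.5,287),.112),("tube",(428.5,383.5),.112),("t3",(596,245),.112),("ncup",(648,103),.016)]:
    print(n,at(p,np.array(u)/1.25,z).round(4))
print(at(p,np.array([535,340])/1.25,.0).round(3))
print("sq corners",[at(p,np.array(u)/1.25,.007)[:2].round(4) for u in [(523,305),(611,275),(638,345),(553,377)]])
s=env.observe();print(s["position"])
E
```

```text
bottle [ 0.4347 -0.0925  0.113 ]
t2 [ 0.4193 -0.175   0.112 ]
tube [ 0.4164 -0.2447  0.112 ]
t3 [ 0.5163 -0.1478  0.112 ]
ncup [ 0.5856 -0.0635  0.016 ]
[ 0.524 -0.272  0.   ]
sq corners [array([ 0.5073, -0.2336]), array([ 0.5818, -0.2053]), array([ 0.617 , -0.2738]), array([ 0.542 , -0.3073])]
[ 0.3951253  -0.15013556  0.23133055]
```

```bash

python3 -m crank '[8.5,1.6,1.05,0,0, 8.5,1.6,1.05,0,0, 8.5,1.6,1.05,1.5,0, 8.5,1.6,1.05,1.5,0, 8.5,0,0,2,0, 8.5,0,0,2,0, 8.5,0,0,0,0, 8.5,0,0,0,0]'
python3 - <<'E'
from h import *
s=env.observe();print(s["time_s"],s["position"])
p=optics.get_image("wrist");save(p,"w2.png",s=1.25);find(p,["reagent_bottle","narrow_cup","capped_tube"]);print(env.observe()["position"],proj(p,[[.437,-.087,.113],[.437,-.087,.0],list(env.observe()["position"])])*1.25)
E
```

```text
time_s: 4.47
position: [0.4371, -0.0857, 0.1613]
tool_rot: [[-0.001, 1.0, -0.001], [1.0, 0.001, 0.001], [0.001, -0.001, -1.0]]
ft_force: [-0.7, 0.4, 1.3]
grip_width: 0.0853
gripper_force: 0.0
4.4667 [ 0.43706003 -0.08572217  0.16125258]
reagent_bottle 0.71 [318. 209.] [ 0.437 -0.089  0.055]
narrow_cup 0.96 [504. 152.] [ 0.592 -0.055  0.008]
capped_tube 0.96 [418. 261.] [ 0.514 -0.131  0.056]
capped_tube 0.88 [513.  25.] [0.559 0.033 0.056]
capped_tube 0.79 [302. 382.] [ 0.424 -0.246  0.056]
capped_tube 0.66 [299. 328.] [ 0.422 -0.19   0.056]
capped_tube 0.3 [417. 349.] [ 0.52  -0.212  0.056]
[ 0.43771708 -0.0861246   0.16245683] [[396.79118348 296.1962323 ]
 [396.93455137 233.77561689]
 [398.69959224 347.90112818]]
```

View pics/w2.png

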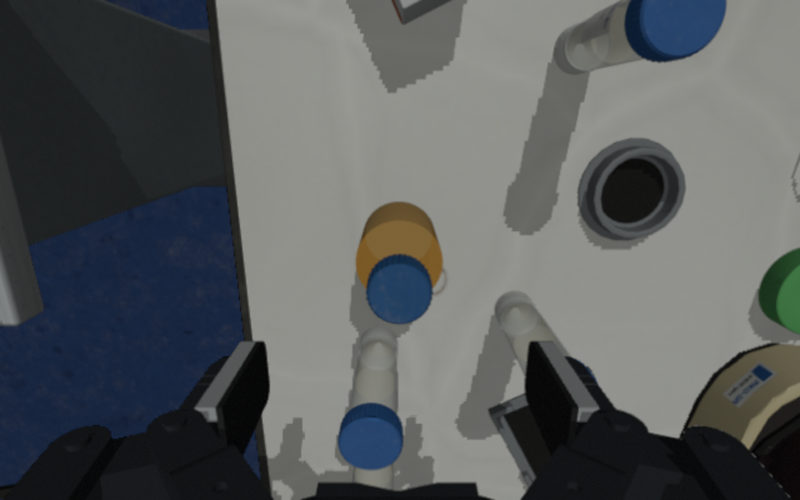

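The wrist picture shows the bottle cap at (399,289), about 3 mm off in y from the prediction. The fingers straddle it and the narrow cup is at (632,190). Next I descend and grip.

```bash

python3 -m crank '[8.5,0.2,0,1.5,0, 8.5,0,0,2,0, 8.5,0,0,2,0, 8.5,0,0,2,0, 8.5,0,0,2,0, 8.5,0,0,1.5,0, 8.5,0,0,0.6,0, 8.5,0,0,0,0]' 50
python3 -m crank '[4,0,0,0,0, 4,0,0,0,0, 4,0,0,0,0, 4,0,0,0,0, 4,0,0,0,0, 4,0,0,0,0, 4,0,0,0,0, 4,0,0,0,0]' 50
python3 -m crank '[4,0,0,-0.5,0, 4,0,0,-1,0, 4,0,0,-1.5,0, 4,0,0,-2,0, 4,0,0,-2,0, 4,0,0,-2,0, 4,0,0,-2,0, 4,0,0,-1,0]' 50
python3 - <<'E'
from h import *
p=optics.get_image("wrist");save(p,"w3.png");find(p,["reagent_bottle","wide_cup","narrow_cup"])
E
```

```text
time_s: 5.33
position: [0.4371, -0.0838, 0.045]
tool_rot: [[-0.001, 1.0, -0.001], [1.0, 0.001, 0.001], [0.001, -0.001, -1.0]]
ft_force: [-0.9, 0.4, 0.9]
grip_width: 0.0848
gripper_force: 0.0
time_s: 6.0
position: [0.4379, -0.084, 0.0466]
tool_rot: [[-0.001, 1.0, 0.002], [1.0, 0.001, -0.001], [-0.001, 0.002, -1.0]]
ft_force: [-0.4, 0.5, 6.9]
grip_width: 0.0524
gripper_force: 51.2
time_s: 6.67
position: [0.4376, -0.0838, 0.168]
tool_rot: [[-0.001, 1.0, 0.003], [1.0, 0.001, -0.001], [-0.001, 0.003, -1.0]]
ft_force: [0.3, 0.1, -2.1]
grip_width: 0.0525
gripper_force: 53.2
reagent_bottle 0.74 [316. 299.] [ 0.437 -0.167  0.055]
narrow_cup 0.57 [499. 150.] [ 0.591 -0.052  0.008]
```

```bash

python3 -m crank '[4,0,0,-2,0, 4,1.5,0.8,0,0, 4,3,1.6,0,0, 4,3,1.6,0,0, 4,3,1.6,0,0, 4,3,1.6,0,0, 4,3,1.6,0,0, 4,3,1.6,0,0]'
python3 -m crank '[4,3,1.6,0,0, 4,3,1.6,0,0, 4,1.5,0.8,0,0, 4,0,0,0,0, 4,0,0,0,0, 4,0,0,0,0, 4,0,0,0,0, 4,0,0,0,0]'
python3 - <<'E'
from h import *
p=optics.get_image("wrist");save(p,"w4.png",s=1.25);print(env.observe()["position"]);find(p,["reagent_bottle","wide_cup","long_tray","film_carton","bench_timer"])
E
```

```text
time_s: 7.53
position: [0.541, 0.1131, 0.1839]
tool_rot: [[-0.001, 1.0, -0.003], [1.0, 0.001, -0.0], [-0.0, -0.003, -1.0]]
ft_force: [1.1, -0.1, -2.2]
grip_width: 0.0528
gripper_force: 53.8
time_s: 8.2
position: [0.5807, 0.1856, 0.1853]
tool_rot: [[0.0, 1.0, -0.0], [1.0, -0.0, -0.0], [-0.0, -0.0, -1.0]]
ft_force: [0.6, -0.5, -2.8]
grip_width: 0.0526
gripper_force: 53.8
[0.58080954 0.18567111 0.18541101]
reagent_bottle 0.81 [317. 303.] [0.581 0.088 0.055]
wide_cup 0.95 [325.  73.] [0.587 0.278 0.008]
long_tray 0.62 [157.  76.] [0.445 0.277 0.005]
film_carton 0.79 [158. 257.] [0.431 0.116 0.022]
bench_timer 0.48 [350. 213.] [0.611 0.155 0.009]
```

View pics/w4.png

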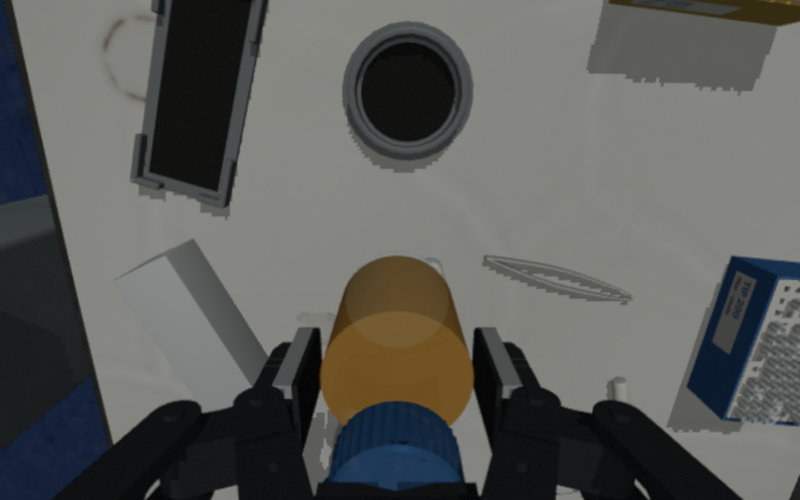

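The wide cup is clear: rim centre at (408,90), floor centre at (407,92). The carton runs from about (155,260) towards (250,400), and the long tray is at (197,95).

```bash
python3 - <<'E'
from h import *
p=optics.get_image("wrist")
print(at(p,np.array([408,90])/1.25,.014).round(4),at(p,np.array([407,92])/1.25,.004).round(4))
print("tray in-floor near corners",[at(p,np.array(u)/1.25,.004)[:2].round(4) for u in [(150,178),(222,193)]],"edges",[at(p,np.array(u)/1.25,.012)[:2].round(4) for u in [(134,183),(228,206),(153,2),(266,2)]])
print("carton top",[at(p,np.array(u)/1.25,.045)[:2].round(4) for u in [(115,278),(193,239),(268,364)]])
E
```

```text
[0.5884 0.2797 0.014 ] [0.5879 0.2789 0.004 ]
tray in-floor near corners [array([0.4034, 0.2211]), array([0.4542, 0.2101])] edges [array([0.3958, 0.2187]), array([0.4606, 0.2022]), array([0.4275, 0.3324]), array([0.4989, 0.3319])]
carton top [array([0.3907, 0.1596]), array([0.4476, 0.1868]), array([0.4887, 0.0939])]
```

```bash

python3 -m crank '[4,2,0.2,0,0, 4,2.5,0.2,0,0, 4,2.5,0.2,0,0, 4,1.8,0.12,0,0, 4,0.55,0,2,0, 4,0,0,2,0, 4,0,0,2,0, 4,0,0,2,0]'
python3 -m crank '[4,0,0,2,0, 4,0,0,1,0, 4,0,0,0.5,0, 4,0,0,0.5,0, 4,0,0,0,0, 4,0,0,0,0, 4,0,0,0,0, 4,0,0,0,0]'
python3 - <<'E'
from h import *
p=optics.get_image("wrist");find(p,["reagent_bottle","wide_cup"])
save(p,"w5.png",s=1.25)
E
```

```text
time_s: 9.22
position: [0.5879, 0.2802, 0.1044]
tool_rot: [[-0.001, 1.0, 0.0], [1.0, 0.001, -0.0], [-0.0, 0.0, -1.0]]
ft_force: [-0.2, 0.1, -2.7]
grip_width: 0.0524
gripper_force: 53.8
time_s: 9.88
position: [0.5884, 0.2801, 0.0662]
tool_rot: [[-0.001, 1.0, 0.001], [1.0, 0.001, 0.0], [0.0, 0.001, -1.0]]
ft_force: [0.6, 0.3, -2.2]
grip_width: 0.0525
gripper_force: 53.7
reagent_bottle 0.61 [316. 300.] [0.588 0.261 0.055]
reagent_bottle 0.53 [ 82. 209.] [0.482 0.308 0.055]
wide_cup 0.84 [315. 202.] [0.587 0.297 0.008]
```

View pics/w5.png

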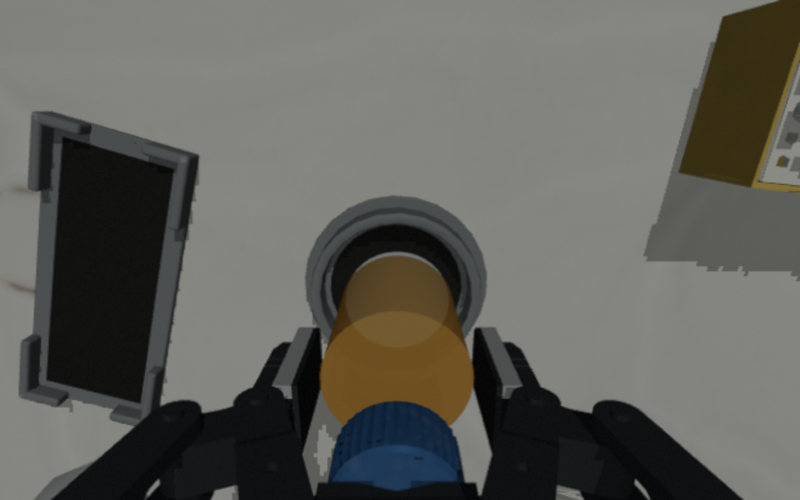

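The bottle base at (397,300) sits centred over the bore and just above the rim. The tray is fully visible. I'm lowering it now.

```bash

python3 -m crank '[4,0,0,0.5,0, 4,0,0,0.5,0, 4,0,0,0.3,0, 4,0,0,0.1,0, 4,0,0,0.1,0, 4,0,0,0,0, 4,0,0,0,0, 4,0,0,0,0]'
python3 - <<'E'
from h import *
p=optics.get_image("wrist")
c=[at(p,np.array(u)/1.25,.012)[:2] for u in [(33,111),(198,156),(150,424),(21,394)]]
print(np.round(c,4))
E
```

```text
time_s: 10.7
position: [0.5878, 0.2799, 0.0507]
tool_rot: [[-0.001, 1.0, -0.0], [1.0, 0.001, -0.0], [-0.0, -0.0, -1.0]]
ft_force: [-3.7, -0.1, 4.5]
grip_width: 0.0524
gripper_force: 54.5
[[0.4468 0.3598]
 [0.5091 0.3425]
 [0.4683 0.2155]
 [0.4089 0.232 ]]
```

```bash

python3 -m crank '[5.8,0,0,0,0, 7,0,0,0,0, 8.5,0,0,0,0, 8.5,0,0,0,0, 8.5,0,0,0,0, 8.5,0,0,0,0, 8.5,0,0,-1,0, 8.5,0,0,-2,0]'
python3 -m crank '[8.5,0,0,-3,0, 8.5,0,0,-4,0, 8.5,0,0,-4,0, 8.5,0,0,-3,0, 8.5,-1.5,-0.5,0,0, 8.5,-3,-1,0,0, 8.5,-3.7,-1.2,0,0, 8.5,-3.7,-1.2,0,0]'
python3 - <<'E'
from h import *
p=optics.get_image("wrist");save(p,"w6.png",s=1.25);find(p)
E
python3 -m crank '[8.5,-3.7,-1.2,0,0, 8.5,-3.7,-1.2,0,0, 8.5,-3.7,-1.2,0,0, 8.5,-3.7,-1.2,0,0, 8.5,-3.7,-1.2,0,0, 8.5,-3.7,-1.2,0,0, 8.5,-3.7,-1.2,0,0, 8.5,-3.7,-1.2,0,0]'
python3 -m crank '[8.5,-3.7,-1.2,0,0, 8.5,-3,-1,0,0, 8.5,-1,-1,0,0, 8.5,0,0,0,0, 8.5,0,0,0,0, 8.5,0,0,0,0, 8.5,0,0,0,0, 8.5,0,0,0,0]'
python3 - <<'E'
from h import *
p=optics.get_image("wrist");save(p,"w7.png",s=1.25);find(p)
E
```

```text
time_s: 11.42
position: [0.587, 0.2796, 0.079]
tool_rot: [[-0.001, 1.0, -0.004], [1.0, 0.001, -0.001], [-0.001, -0.004, -1.0]]
ft_force: [-0.8, 0.2, -0.2]
grip_width: 0.0852
gripper_force: 0.0
time_s: 12.08
position: [0.5484, 0.1601, 0.2211]
tool_rot: [[-0.002, 1.0, 0.001], [1.0, 0.002, -0.0], [-0.0, 0.001, -1.0]]
ft_force: [0.7, -1.1, -0.4]
grip_width: 0.085
gripper_force: 0.0
reagent_bottle 0.56 [369.  39.] [0.589 0.278 0.055]
reagent_bottle 0.19 [359. 213.] [0.586 0.133 0.055]
capped_tube 0.79 [318. 322.] [0.549 0.018 0.056]
film_carton 0.97 [203. 220.] [0.433 0.114 0.022]
bench_timer 0.82 [359. 212.] [0.592 0.119 0.009]
bench_timer 0.15 [339.  67.] [0.568 0.26  0.009]
wide_cup 0.88 [338.  66.] [0.567 0.261 0.008]
narrow_cup 0.62 [355. 346.] [ 0.594 -0.051  0.008]
long_tray 0.69 [205.  59.] [0.444 0.267 0.005]
petri 0.78 [491. 322.] [ 0.752 -0.017  0.008]
time_s: 13.3
position: [0.4529, -0.1365, 0.2205]
tool_rot: [[-0.002, 1.0, 0.0], [1.0, 0.002, -0.0], [-0.0, 0.0, -1.0]]
ft_force: [1.7, -0.8, -0.5]
grip_width: 0.085
gripper_force: 0.0
time_s: 13.97
position: [0.4221, -0.2113, 0.2204]
tool_rot: [[-0.003, 1.0, 0.0], [1.0, 0.003, 0.0], [0.0, 0.0, -1.0]]
ft_force: [-0.6, 0.1, 0.4]
grip_width: 0.0847
gripper_force: 0.0
capped_tube 0.93 [318. 149.] [ 0.422 -0.18   0.056]
capped_tube 0.85 [317. 231.] [ 0.422 -0.255  0.056]
capped_tube 0.79 [453. 105.] [ 0.534 -0.144  0.056]
film_carton 0.55 [454. 208.] [ 0.559 -0.243  0.022]
narrow_cup 0.64 [507.  16.] [ 0.591 -0.068  0.008]
square_tray 0.89 [455. 206.] [ 0.567 -0.247  0.005]
pen 0.96 [353. 342.] [ 0.465 -0.418  0.005]
```

View pics/w7.png

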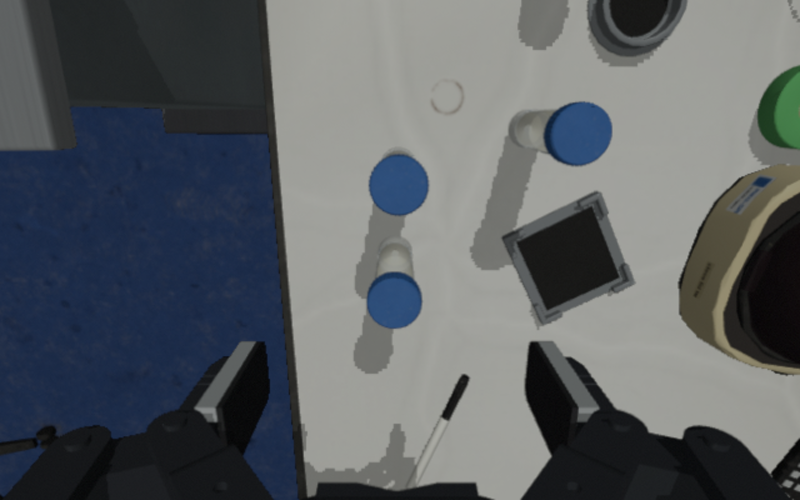

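View pics/w6.png

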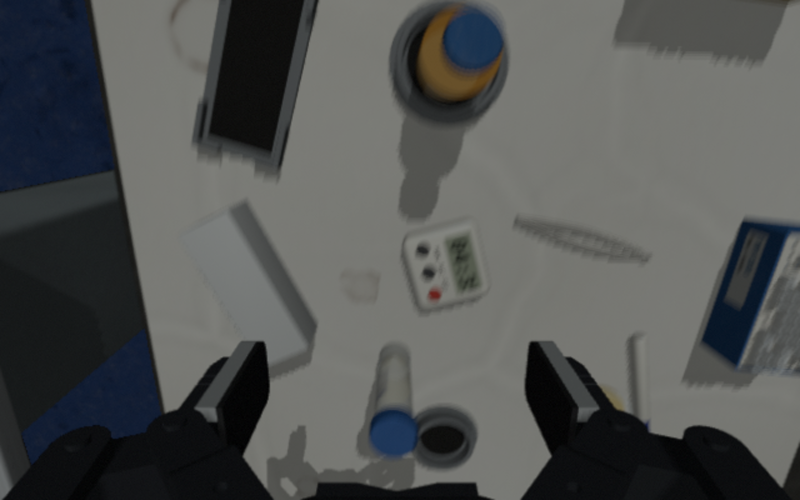

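w6 shows the bottle standing in the wide cup. It also shows the carton, the timer, and a tube beside the narrow cup. w7 shows two in-line tubes, caps at (399,185) and (394,300), and another at (578,133). The rightmost one is the cap at (394,300), and that is the one meant. The square tray is at (568,258) and the pen at (440,430).

```bash
python3 - <<'E'
from h import *
p=optics.get_image("wrist")
s=env.observe();print(s["position"])
for n,u,z in [("t2",(399,185),.112),("tube",(394.5,300),.112),("t3",(578,133),.112)]:
    print(n,at(p,np.array(u)/1.25,z).round(4))
print("sq",[at(p,np.array(u)/1.25,.006)[:2].round(4) for u in [(503,238),(599,193),(634,281),(541,327)]])
E
```

```text
[ 0.42157359 -0.21221642  0.22032922]
t2 [ 0.4228 -0.1717  0.112 ]
tube [ 0.4202 -0.241   0.112 ]
t3 [ 0.5194 -0.1434  0.112 ]
sq [array([ 0.5091, -0.231 ]), array([ 0.5834, -0.1937]), array([ 0.6238, -0.2688]), array([ 0.5486, -0.312 ])]
```

```bash

python3 -m crank '[8.5,-1.4,-0.1,0,0, 8.5,-1.4,-0.05,0,0, 8.5,0,0,1,0, 8.5,0,0,2,0, 8.5,0,0,2,0, 8.5,0,0,2,0, 8.5,0,0,0,0, 8.5,0,0,0,0]' 30
python3 -m crank '[8.5,0,0,1,0, 8.5,0,0,2,0, 8.5,0,0,2,0, 8.5,0,0,2,0, 8.5,0,0,1.4,0, 8.5,0,0,1,0, 8.5,0,0,0,0, 8.5,0,0,0,0]'
python3 -m crank '[2,0,0,0,0, 2,0,0,0,0, 2,0,0,0,0, 2,0,0,0,0, 2,0,0,0,0, 2,0,0,0,0, 2,0,0,0,0, 2,0,0,0,0]' 30
python3 -m crank '[2,0,0,0,0, 2,0,0,-0.5,0, 2,0,0,-1,0, 2,0,0,-2,0, 2,0,0,-3,0, 2,0,0,-3,0, 2,0,0,-3,0, 2,0,0,-2,0]'
```

```text
time_s: 15.23
position: [0.4199, -0.2411, 0.1501]
tool_rot: [[-0.0, 1.0, -0.001], [1.0, 0.0, 0.001], [0.001, -0.001, -1.0]]
ft_force: [0.2, -0.4, -0.5]
grip_width: 0.0851
gripper_force: 0.0
time_s: 15.9
position: [0.4206, -0.2411, 0.0573]
tool_rot: [[-0.001, 1.0, 0.001], [1.0, 0.001, -0.001], [-0.001, 0.001, -1.0]]
ft_force: [0.8, -0.3, 0.0]
grip_width: 0.0851
gripper_force: 0.0
time_s: 16.57
position: [0.4203, -0.2404, 0.0569]
tool_rot: [[-0.001, 1.0, 0.001], [1.0, 0.001, -0.001], [-0.001, 0.001, -1.0]]
ft_force: [-0.5, 0.2, 5.4]
grip_width: 0.0332
gripper_force: 29.5
time_s: 17.23
position: [0.4203, -0.2403, 0.2043]
tool_rot: [[-0.001, 1.0, 0.002], [1.0, 0.001, -0.002], [-0.002, 0.002, -1.0]]
ft_force: [0.1, -0.3, -0.8]
grip_width: 0.0337
gripper_force: 30.0
```

```bash

python3 -m crank '[2,0.7,1.4,0,0, 2,1.5,2.8,0,0, 2,1.5,2.8,0,0, 2,1.5,2.8,0,0, 2,1.5,2.8,0,0, 2,1.5,2.8,0,0, 2,0.8,1.4,0,0, 2,0,0,0,0]'
python3 -m crank '[2,0,0,0,0, 2,0,0,0,0, 2,0,0,0,0, 2,0,0,0,0, 2,0,0,0,0, 2,0,0,0,0, 2,0,0,0,0, 2,0,0,0,0]'
python3 - <<'E'
from h import *
p=optics.get_image("wrist");save(p,"w8.png",s=1.25);find(p,["narrow_cup","capped_tube"]);print(env.observe()["position"])
E
```

```text
time_s: 17.9
position: [0.5899, -0.1481, 0.2007]
tool_rot: [[-0.004, 1.0, -0.0], [1.0, 0.004, 0.001], [0.001, -0.0, -1.0]]
ft_force: [-0.7, -0.1, -2.3]
grip_width: 0.0336
gripper_force: 30.1
time_s: 18.57
position: [0.5879, -0.1502, 0.2014]
tool_rot: [[-0.001, 1.0, 0.0], [1.0, 0.001, -0.0], [-0.0, 0.0, -1.0]]
ft_force: [-0.3, 0.1, -2.0]
grip_width: 0.0333
gripper_force: 30.1
narrow_cup 0.72 [322.  70.] [ 0.592 -0.054  0.008]
capped_tube 0.96 [234. 190.] [ 0.519 -0.15   0.056]
capped_tube 0.62 [108. 225.] [ 0.407 -0.181  0.056]
capped_tube 0.57 [489.  41.] [ 0.715 -0.036  0.056]
capped_tube 0.56 [319. 326.] [ 0.589 -0.283  0.056]
[ 0.58798299 -0.15002674  0.20131265]
```

View pics/w8.png

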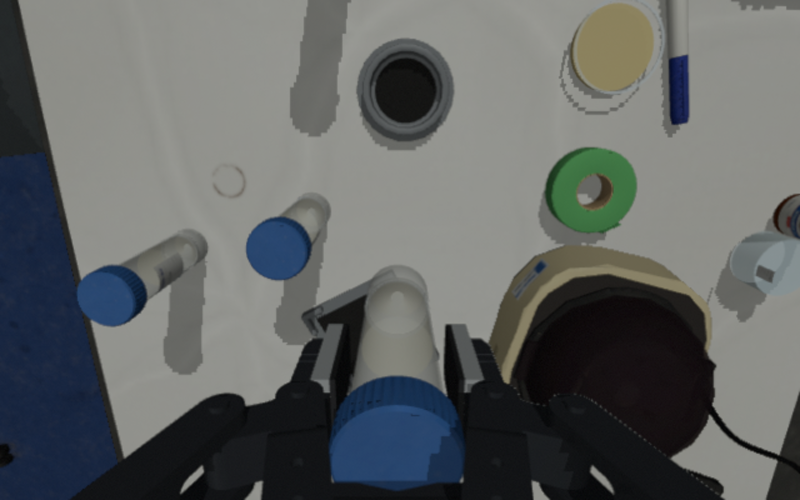

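The narrow cup's rim is at (405,88) and its floor at (405,91). The tube is held straight at (397,380).

```bash
python3 - <<'E'
from h import *
p=optics.get_image("wrist")
print(at(p,np.array([405,88.5])/1.25,.014).round(4),at(p,np.array([405,91])/1.25,.004).round(4))
E
```

```text
[ 0.5937 -0.0549  0.014 ] [ 0.5938 -0.056   0.004 ]
```

```bash

python3 -m crank '[2,1.5,0.1,0,0, 2,2.5,0.15,0,0, 2,2.5,0.1,0,0, 2,2,0.1,0,0, 2,0.9,0,0,0, 2,0,0,2,0, 2,0,0,2.5,0, 2,0,0,2.5,0]'
python3 -m crank '[2,0,0,2.5,0, 2,0,0,1.5,0, 2,0,0,1.0,0, 2,0,0,0,0, 2,0,0,0,0, 2,0,0,0,0, 2,0,0,0,0, 2,0,0,0,0]'
python3 - <<'E'
from h import *
p=optics.get_image("wrist");save(p,"w9.png",s=1.25);print(env.observe()["position"])
E
```

```text
time_s: 19.43
position: [0.5926, -0.0557, 0.131]
tool_rot: [[-0.002, 1.0, 0.002], [1.0, 0.002, -0.001], [-0.001, 0.002, -1.0]]
ft_force: [0.5, -0.6, -1.8]
grip_width: 0.0335
gripper_force: 30.1
time_s: 20.1
position: [0.5928, -0.0561, 0.0823]
tool_rot: [[-0.001, 1.0, 0.002], [1.0, 0.001, -0.001], [-0.001, 0.002, -1.0]]
ft_force: [-0.4, 0.4, -1.1]
grip_width: 0.0332
gripper_force: 30.1
[ 0.59270989 -0.05609116  0.0821283 ]
```

View pics/w9.png

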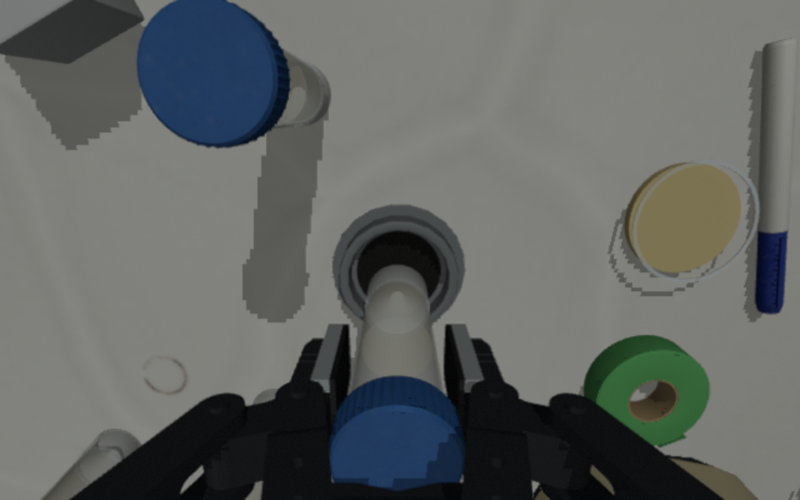

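The tube base at (398,295) is centred over the bore at (398,262), allowing for height. Lowering by 21 mm.

```bash

python3 -m crank '[2,0,0,0.5,0, 2,0,0,0.6,0, 2,0,0,0.5,0, 2,0,0,0.3,0, 2,0,0,0.15,0, 2,0,0,0.08,0, 2,0,0,0,0, 2,0,0,0,0]'
python3 -m crank '[2,0,0,0,0, 2,0,0,0,0, 2,0,0,0,0, 2,0,0,0,0, 2,0,0,0,0, 2,0,0,0,0, 2,0,0,0,0, 2,0,0,0,0]'
```

```text
time_s: 20.82
position: [0.5921, -0.0559, 0.0609]
tool_rot: [[-0.001, 1.0, -0.0], [1.0, 0.001, -0.0], [-0.0, -0.0, -1.0]]
ft_force: [-4.7, 1.1, 9.3]
grip_width: 0.033
gripper_force: 31.1
time_s: 21.48
position: [0.5921, -0.0559, 0.0609]
tool_rot: [[-0.001, 1.0, -0.0], [1.0, 0.001, -0.0], [-0.0, -0.0, -1.0]]
ft_force: [-4.5, 0.4, 9.5]
grip_width: 0.033
gripper_force: 31.1
```

```bash

python3 -m crank '[5,0,0,0,0, 7,0,0,0,0, 8.5,0,0,0,0, 8.5,0,0,0,0, 8.5,0,0,0,0, 8.5,0,0,0,0, 8.5,0,0,-1,0, 8.5,0,0,-2,0]'
python3 -m crank '[8.5,0,0,-3,0, 8.5,0,0,-4,0, 8.5,0,0,-4,0, 8.5,0,0,-4,0, 8.5,3,-1.5,0,0, 8.5,3.5,-1.7,0,0, 8.5,3.5,-1.7,0,0, 8.5,3.5,-1.7,0,0]'
python3 -m crank '[8.5,3.5,-1.7,0,0, 8.5,1.6,-0.8,0,0, 8.5,0,0,0,0, 8.5,0,0,0,0, 8.5,0,0,0,0, 8.5,0,0,0,0, 8.5,0,0,0,0, 8.5,0,0,0,0]'
python3 - <<'E'
from h import *
p=optics.get_image("wrist");save(p,"w10.png",s=1.25);s=env.observe();print(s["position"],np.round(p["pose"],3))
find(p,["film_carton","bench_timer","capped_tube","long_tray"])
# tray from w5
T=np.array(p["pose"]);T[:3,3]+=np.array([.5884,.2801,.0662])-s["position"];q=dict(p,pose=T)
c=np.array([at(q,np.array(u)/1.25,.012)[:2] for u in [(33,111),(198,156),(150,424),(21,394)]]);print(c.round(4),c.mean(0))
c=np.array([at(q,np.array(u)/1.25,.004)[:2] for u in [(63,137),(174,178),(141,405),(46,379)]]);print(c.round(4),c.mean(0))
E
```

```text
time_s: 22.15
position: [0.5914, -0.0557, 0.0889]
tool_rot: [[-0.001, 1.0, -0.004], [1.0, 0.001, 0.001], [0.001, -0.004, -1.0]]
ft_force: [-0.2, 0.6, -0.9]
grip_width: 0.0849
gripper_force: 0.0
time_s: 22.82
position: [0.5252, 0.0801, 0.2409]
tool_rot: [[-0.0, 1.0, 0.001], [1.0, 0.0, 0.0], [0.0, 0.001, -1.0]]
ft_force: [1.9, 1.2, 0.3]
grip_width: 0.085
gripper_force: 0.0
time_s: 23.48
position: [0.5016, 0.1291, 0.2399]
tool_rot: [[0.0, 1.0, -0.0], [1.0, -0.0, -0.0], [-0.0, -0.0, -1.0]]
ft_force: [0.2, -0.1, -0.3]
grip_width: 0.0852
gripper_force: 0.0
[0.50150639 0.12925457 0.23992563] [[ 1.     0.001  0.     0.502]
 [-0.001  0.952  0.306  0.207]
 [-0.    -0.306  0.952  0.382]
 [ 0.     0.     0.     1.   ]]
film_carton 0.87 [251. 187.] [0.432 0.113 0.022]
bench_timer 0.74 [404. 179.] [0.594 0.118 0.009]
capped_tube 0.76 [365. 283.] [0.551 0.02  0.056]
capped_tube 0.68 [332. 376.] [ 0.518 -0.099  0.056]
capped_tube 0.65 [251. 386.] [ 0.425 -0.113  0.056]
capped_tube 0.63 [402. 359.] [ 0.595 -0.076  0.056]
long_tray 0.8 [253.  42.] [0.439 0.253 0.005]
[[0.4355 0.3602]
 [0.503  0.3413]
 [0.4586 0.2035]
 [0.3942 0.2215]] [0.44782667 0.28161763]
[[0.4402 0.3492]
 [0.4873 0.3308]
 [0.4506 0.2095]
 [0.4024 0.2253]] [0.44509563 0.27869655]
```

View pics/w10.png

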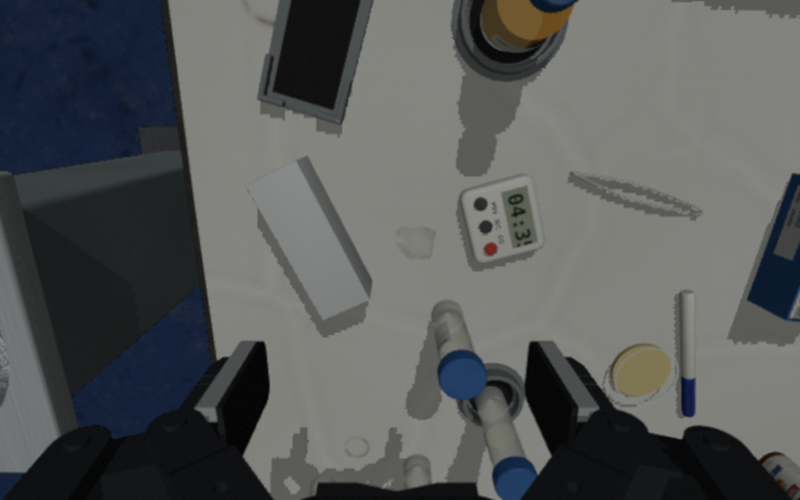

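w10 shows the tube standing in the narrow cup (498,430). The carton's top face spans about (247,187), (298,159), (368,297), (323,319), and the timer is at (502,220).

```bash
python3 - <<'E'
from h import *
p=optics.get_image("wrist")
from itertools import product
# warp to metric plane z: 0.5 mm/px
def warp(z,x0,x1,y0,y1,r=.0005):
    X,Y=np.meshgrid(np.arange(x0,x1,r),np.arange(y1,y0,-r))
    uv=proj(p,np.stack([X,Y,0*X+z],-1).reshape(-1,3)).astype(np.float32).reshape(X.shape+(2,))
    return cv2.remap(p["color"],uv[...,0],uv[...,1],cv2.INTER_LINEAR)
def fit(z,x0,x1,y0,y1,name,seed):
    im=warp(z,x0,x1,y0,y1);g=cv2.GaussianBlur(im,(5,5),0)
    sx,sy=int((seed[0]-x0)/.0005),int((y1-seed[1])/.0005)
    m=np.zeros((g.shape[0]+2,g.shape[1]+2),np.uint8)
    cv2.floodFill(g.copy(),m,(sx,sy),0,(3,)*3,(3,)*3,4|cv2.FLOODFILL_MASK_ONLY|255<<8)
    m=cv2.morphologyEx(m[1:-1,1:-1],cv2.MORPH_OPEN,np.ones((5,5)))
    c=max(cv2.findContours(m,0,2)[0],key=cv2.contourArea);(cx,cy),wh,a=cv2.minAreaRect(c)
    print(name,round(x0+cx*.0005,4),round(y1-cy*.0005,4),np.array(wh)*.5,"img angle",round(a,1))
    v=im[:,:,::-1].copy();cv2.drawContours(v,[cv2.boxPoints(((cx,cy),wh,a)).astype(int)],0,(0,0,255));return v
a=fit(.045,.35,.52,.03,.2,"carton",(.43,.11))
b=fit(.016,.53,.66,.05,.22,"timer",(.572,.15))
print("carton pts",[at(p,np.array(u)/1.25,.045)[:2].round(4) for u in [(247,187),(298,159),(368,297),(323,319)]])
print("timer pts",[at(p,np.array(u)/1.25,.016)[:2].round(4) for u in [(460,190),(532,174),(545,246),(474,264)]])
E
```

```text
carton 0.435 0.1153 [169.5 170. ] img angle 90.0
timer 0.5948 0.1352 [169.5 129.5] img angle 90.0
carton pts [array([0.3887, 0.1558]), array([0.4285, 0.1765]), array([0.478 , 0.0665]), array([0.4405, 0.0469])]
timer pts [array([0.553 , 0.1489]), array([0.6109, 0.1619]), array([0.6275, 0.1012]), array([0.5679, 0.0851])]
```

```bash

python3 -m crank '[8.5,-0.4,-1.7,0,0, 8.5,-0.5,-1.7,0,0, 8.5,-0.5,-1.7,0,0, 8.5,-0.4,-1.65,0,0, 8.5,0,0,1,-0.11, 8.5,0,0,2,-0.11, 8.5,0,0,3,-0.11, 8.5,0,0,3,-0.11]' 40
python3 -m crank '[8.5,0,0,3,0, 8.5,0,0,3,0, 8.5,0,0,2,0, 8.5,0,0,1,0, 8.5,0,0,0,0, 8.5,0,0,0,0, 8.5,0,0,0,0, 8.5,0,0,0,0]'
python3 - <<'E'
from h import *
p=optics.get_image("wrist");s=env.observe();save(p,"w11.png",s=1.25);print(s["position"],np.round(s["tool_rot"],3))
find(p,["film_carton"])
b=np.array([.4339,.1114]);a=np.radians(25);u=np.array([np.cos(a),np.sin(a)]);v=np.array([-u[1],u[0]])
P=[list(b+i*.022*u+j*.062*v)+[.045] for i,j in [(-1,1),(1,1),(1,-1),(-1,-1)]]
im=cv2.resize(p["color"][:,:,::-1],None,fx=1.25,fy=1.25);cv2.polylines(im,[(proj(p,P)*1.25).astype(int)],True,(0,0,255),1);cv2.imwrite("pics/w11o.png",im)
E
```

```text
time_s: 24.45
position: [0.434, 0.1118, 0.1497]
tool_rot: [[-0.432, 0.902, 0.003], [0.902, 0.432, -0.0], [-0.001, 0.002, -1.0]]
ft_force: [0.7, -0.0, -1.7]
grip_width: 0.0846
gripper_force: 0.0
time_s: 25.12
position: [0.4343, 0.1118, 0.061]
tool_rot: [[-0.427, 0.904, 0.002], [0.904, 0.427, -0.0], [-0.001, 0.002, -1.0]]
ft_force: [-0.2, -0.3, 0.3]
grip_width: 0.085
gripper_force: 0.0
[0.43424159 0.11184934 0.06090562] [[-0.427  0.904  0.002]
 [ 0.904  0.427 -0.   ]
 [-0.001  0.002 -1.   ]]
film_carton 0.83 [314. 238.] [0.432 0.113 0.022]
```

View pics/w11o.png

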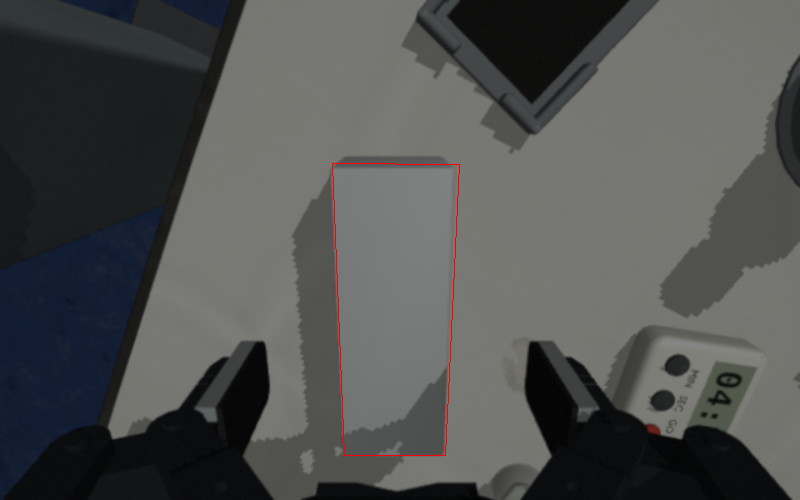

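The outline matches the carton to about 1 mm and the fingers straddle it evenly. Next I descend, grip and lift.

```bash

python3 -m crank '[8.5,0,0,1.2,0, 8.5,0,0,1.5,0, 8.5,0,0,1.2,0, 8.5,0,0,0.7,0, 8.5,0,0,0.3,0, 8.5,0,0,0,0, 8.5,0,0,0,0, 3,0,0,0,0]' 40
python3 -m crank '[3,0,0,0,0, 3,0,0,0,0, 3,0,0,0,0, 3,0,0,0,0, 3,0,0,0,0, 3,0,0,0,0, 3,0,0,0,0, 3,0,0,0,0]'
python3 -m crank '[3,0,0,-0.5,0, 3,0,0,-1,0, 3,0,0,-2,0, 3,0,0,-2,0, 3,0,0,-2,0, 3,0,0,-2,0, 3,0,0,-1,0, 3,0,0,0,0]'
```

```text
time_s: 25.88
position: [0.4341, 0.1118, 0.0116]
tool_rot: [[-0.427, 0.904, 0.001], [0.904, 0.427, -0.0], [-0.001, 0.001, -1.0]]
ft_force: [-1.0, 0.6, 0.7]
grip_width: 0.0749
gripper_force: 0.0
time_s: 26.55
position: [0.4338, 0.1118, 0.0114]
tool_rot: [[-0.427, 0.904, 0.0], [0.904, 0.427, -0.0], [-0.0, 0.0, -1.0]]
ft_force: [-0.1, 0.1, 6.0]
grip_width: 0.0435
gripper_force: 41.3
time_s: 27.22
position: [0.4345, 0.1119, 0.118]
tool_rot: [[-0.427, 0.904, 0.004], [0.904, 0.427, -0.0], [-0.002, 0.004, -1.0]]
ft_force: [0.9, 0.1, -2.1]
grip_width: 0.0435
gripper_force: 41.3
```

```bash
python3 -m crank '[3,0,0,0,0.105, 3,0,0,0,0.105, 3,0,0,0,0.105, 3,0,0,0,0.105, 3,0,0,0,0.105, 3,0,0,0,0.105, 3,0,0,0,0.105, 3,0,0,0,0]'
python3 - <<'E'
from h import *
p=optics.get_image("wrist");s=env.observe();save(p,"w12.png",s=1.25);print(s["position"],np.round(s["tool_rot"],3))
K=p["intrinsics"];R0=np.array([[1,.001,0],[-.001,.952,.306],[0,-.306,.952]])
off=np.array([.502,.207,.382])-np.array([.5015,.1293,.2399])
def warp(im,q,z,x0,x1,y0,y1,r=.0005):
    X,Y=np.meshgrid(np.arange(x0,x1,r),np.arange(y1,y0,-r))
    uv=proj(q,np.stack([X,Y,0*X+z],-1).reshape(-1,3)).astype(np.float32).reshape(X.shape+(2,))
    return cv2.remap(im,uv[...,0],uv[...,1],cv2.INTER_LINEAR,borderValue=(255,255,255))
for name,pos in [("w5.png",[.5884,.2801,.0662])]:
    im=cv2.resize(cv2.imread("pics/"+name),(640,400),interpolation=cv2.INTER_AREA)
    T=np.eye(4);T[:3,:3]=R0;T[:3,3]=np.array(pos)+off;q=dict(p,pose=T)
    for lab,z,th in [("mat",.004,45),]:
        w=warp(im,q,z,.36,.54,.18,.39);m=(w.max(2)<th).astype(np.uint8)
        m=cv2.morphologyEx(m,cv2.MORPH_OPEN,np.ones((7,7)))
        c=max(cv2.findContours(m,0,2)[0],key=cv2.contourArea);(cx,cy),wh,a=cv2.minAreaRect(c)
        print(name,lab,.36+cx*.0005,.39-cy*.0005,np.array(wh)*.5,a)
E
```

```text
time_s: 27.88
position: [0.4332, 0.1118, 0.1152]
tool_rot: [[0.293, 0.956, -0.002], [0.956, -0.293, 0.0], [-0.0, -0.002, -1.0]]
ft_force: [-0.0, -0.4, -2.0]
grip_width: 0.0431
gripper_force: 41.3
[0.43329606 0.11183098 0.11532809] [[ 0.288  0.958 -0.001]
 [ 0.958 -0.288  0.   ]
 [-0.    -0.001 -1.   ]]
w5.png mat 0.44571287536621096 0.28025581359863283 [ 50.25272751 130.28425598] 16.610857009887695
```

```bash

python3 -m crank '[3,1.5,-0.3,0,0, 3,3,-0.7,0,0, 3,3,-0.7,0,0, 3,3,-0.7,0,0, 3,3,-0.7,0,0, 3,3,-0.6,0,0, 3,0,0,0,0, 3,0,0,0,0]'
python3 -m crank '[3,0,0,1,0, 3,0,0,2,0, 3,0,0,2,0, 3,0,0,1.5,0, 3,0,0,1,0, 3,0,0,0,0, 3,0,0,0,0, 3,0,0,0,0]'
python3 - <<'E'
from h import *
s=env.observe();print(s["position"],np.round(s["tool_rot"],3))
d=np.array([.4457,.2803,0])-s["position"];print(np.array(s["tool_rot"]).T@d)
p=optics.get_image("wrist");find(p,["long_tray","film_carton"])
q=optics.get_image("side")
P=lambda z,a,b:(q,)
c=np.array([.4457,.2803]);R=np.array(s["tool_rot"])[:2,:2]
im=np.hstack([p["color"],q["color"][200:320,280:400].repeat(3,0).repeat(3,1)[:400] if 0 else cv2.resize(q["color"][190:310,260:460],(640,400))])
cv2.imwrite("pics/w13.png",cv2.resize(im[:,:,::-1],(800,250)))
E
```

```text
time_s: 28.6
position: [0.4456, 0.2815, 0.1152]
tool_rot: [[0.284, 0.959, -0.001], [0.959, -0.284, -0.0], [-0.001, -0.001, -1.0]]
ft_force: [-0.3, -0.9, -2.4]
grip_width: 0.0434
gripper_force: 41.3
time_s: 29.27
position: [0.4467, 0.2803, 0.0418]
tool_rot: [[0.29, 0.957, 0.001], [0.957, -0.29, 0.0], [0.001, 0.001, -1.0]]
ft_force: [0.1, 1.1, -2.1]
grip_width: 0.0437
gripper_force: 41.2
[0.44668709 0.2803313  0.04184496] [[ 0.29   0.957  0.001]
 [ 0.957 -0.29   0.   ]
 [ 0.001  0.001 -1.   ]]
[-0.00034799 -0.00098362  0.0418436 ]
long_tray 0.79 [311. 119.] [0.463 0.344 0.005]
film_carton 0.59 [316. 255.] [0.447 0.281 0.022]
```

View pics/w13.png

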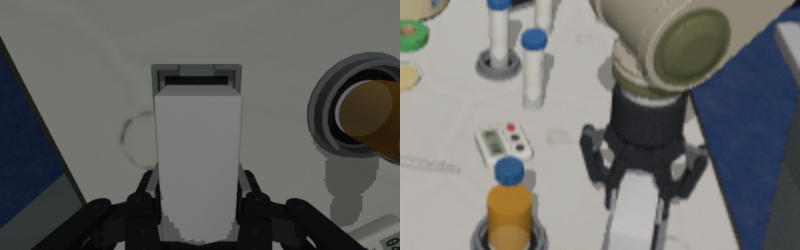

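The wrist half shows the carton (158–240) centred and parallel over the tray (152–242). The tube and bottle stand in their cups. Lowering now.

```bash

python3 -m crank '[3,0,-0.1,0.6,0, 3,0,0,0.8,0, 3,0,0,0.6,0, 3,0,0,0.3,0, 3,0,0,0.2,0, 3,0,0,0.15,0, 3,0,0,0,0, 3,0,0,0,0]'
python3 -m crank '[3,0,0,0,0, 3,0,0,0,0, 3,0,0,0,0, 3,0,0,0,0, 3,0,0,0,0, 3,0,0,0,0, 3,0,0,0,0, 3,0,0,0,0]'
```

```text
time_s: 30.13
position: [0.4448, 0.2806, 0.0155]
tool_rot: [[0.29, 0.957, -0.0], [0.957, -0.29, -0.0], [-0.0, -0.0, -1.0]]
ft_force: [-5.6, -1.8, 11.8]
grip_width: 0.0435
gripper_force: 43.0
time_s: 30.8
position: [0.4448, 0.2806, 0.0155]
tool_rot: [[0.29, 0.957, -0.0], [0.957, -0.29, -0.0], [-0.0, -0.0, -1.0]]
ft_force: [-5.5, -2.8, 11.6]
grip_width: 0.0435
gripper_force: 43.0
```

```bash

python3 -m crank '[5,0,0,0,0, 6.5,0,0,0,0, 8.5,0,0,0,0, 8.5,0,0,0,0, 8.5,0,0,0,0, 8.5,0,0,0,0, 8.5,0,0,-1,0, 8.5,0,0,-2,0]'
python3 -m crank '[8.5,0,0,-3,0, 8.5,0,0,-4,0, 8.5,0,0,-4,0, 8.5,0,0,-2,-0.107, 8.5,0,0,0,-0.107, 8.5,0,0,0,-0.107, 8.5,0,0,0,-0.107, 8.5,0,0,0,-0.107]'
python3 -m crank '[8.5,-1.5,0.8,0,0, 8.5,-3.1,1.7,0,0, 8.5,-3.1,1.7,0,0, 8.5,-3.1,1.7,0,0, 8.5,-3.1,1.7,0,0, 8.5,-3.1,1.7,0,0, 8.5,-1.6,0.9,0,0, 8.5,0,0,0,0]'
python3 -m crank '[8.5,0,0,2,0, 8.5,0,0,2,0, 8.5,0,0,1,0, 8.5,0,0,0,0, 8.5,0,0,0,0, 8.5,0,0,0,0, 8.5,0,0,0,0, 8.5,0,0,0,0]'
cat > t.py <<'E'
from h import *
p=optics.get_image("wrist");s=env.observe();print(s["position"],np.round(s["tool_rot"],3));find(p,["bench_timer"])
R=np.array(s["tool_rot"]);tcp=np.array(s["position"])
for b in [.0,.007,.013,.02]: print(b,(proj(p,[tcp+R@[0,y,-b] for y in(-.0425,.0425)])*1.25).round())
# white case: warp into tool-aligned plane z=.016, 0.25 mm/px
r=.00025;G=np.arange(-.06,.06,r);Y,X=np.meshgrid(G,-G)
W=tcp+X[...,None]*R[:,0]+Y[...,None]*R[:,1];W[...,2]=.012
uv=proj(p,W.reshape(-1,3)).astype(np.float32).reshape(X.shape+(2,))
w=cv2.remap(p["color"],uv[...,0],uv[...,1],cv2.INTER_LINEAR);save(dict(color=w),"timer_warp%d.png"%(s["time_s"]*100))
m=(w.min(2)>165).astype(np.uint8);print(np.percentile(w.min(2),[5,25,50,75,90,97]))
m=cv2.morphologyEx(m,cv2.MORPH_OPEN,np.ones((5,5)))
c=max(cv2.findContours(m,0,2)[0],key=cv2.contourArea);(cx,cy),wh,a=cv2.minAreaRect(c)
print("tool x,y off mm",60-cy*.25,cx*.25-60,np.array(wh)*.25,a)
E
python3 t.py
```

```text
time_s: 31.47
position: [0.4442, 0.2804, 0.0437]
tool_rot: [[0.29, 0.957, -0.004], [0.957, -0.29, -0.001], [-0.002, -0.003, -1.0]]
ft_force: [-0.3, -0.7, 0.7]
grip_width: 0.0851
gripper_force: 0.0
time_s: 32.13
position: [0.445, 0.2807, 0.1755]
tool_rot: [[-0.244, 0.97, 0.001], [0.97, 0.244, 0.0], [0.0, 0.001, -1.0]]
ft_force: [-0.5, -0.7, -0.5]
grip_width: 0.0848
gripper_force: 0.0
time_s: 32.8
position: [0.5907, 0.1213, 0.1747]
tool_rot: [[-0.235, 0.972, 0.001], [0.972, 0.235, -0.001], [-0.001, 0.001, -1.0]]
ft_force: [0.2, 0.5, 0.9]
grip_width: 0.0852
gripper_force: 0.0
time_s: 33.47
position: [0.5889, 0.1246, 0.1255]
tool_rot: [[-0.239, 0.971, 0.002], [0.971, 0.239, 0.0], [-0.0, 0.002, -1.0]]
ft_force: [-0.8, 0.2, -0.7]
grip_width: 0.085
gripper_force: 0.0
[0.58884945 0.12457522 0.12531663] [[-0.239  0.971  0.001]
 [ 0.971  0.239  0.   ]
 [-0.     0.001 -1.   ]]
bench_timer 0.89 [316. 206.] [0.589 0.12  0.009]
0.0 [[277. 345.]
 [516. 345.]]
0.007 [[272. 355.]
 [521. 355.]]
0.013 [[268. 364.]
 [526. 364.]]
0.02 [[261. 376.]
 [532. 376.]]
[ 67. 103. 107. 108. 110. 115.]Traceback (most recent call last):
  File "t.py", line 12, in <module>
    c=max(cv2.findContours(m,0,2)[0],key=cv2.contourArea);(cx,cy),wh,a=cv2.minAreaRect(c)
ValueError: max() iterable argument is empty
```

```bash
sed -i 's/w.min(2)>165/w.min(2)>114/' t.py; python3 t.py | tail -1
python3 - <<'E'
import cv2,glob;f=sorted(glob.glob('pics/timer_warp*'))[-1];w=cv2.imread(f);print(w[::30,::30].min(2))
E
```

```text
tool x,y off mm 16.213424682617188 1.5959243774414062 [24.2823658  54.11555099] 87.74542236328125
[[109 109 109 109 109  83  73  72  73  73 110 110 109 108 108 109]
 [108 108 109 108 109  73  72  72  72 108 108 109 109 109 107 108]
 [108 109 109 108 108  74  72  73  73 108 108 109 108 108 106 106]
 [108 108 107 107 107 107 108  95 107 108 108 108 108 107 107 106]
 [107 107 108 107 107  83  86  89  92  95 100 103 106 107 108 106]
 [107 108 107 108  88 115 114 116 116 115 116 114 107 106 107 107]
 [107 108 107 106  74 114  34 115 115  68  16  72 108 106 107 106]
 [ 95 108 108 107  74 113 113 114 115  71  65  71 109 106 107 106]
 [ 93 107 107 108  70 112  40 114 115  66  15  71 109 106 107 105]
 [ 96 108 108 107  72 111  31 113 112  69  45  71 109 105 105 105]
 [ 98 107 107 107  71 111 111 111 111  71  71  70 110 105 105 106]
 [108 108 107 107  72 110  26 107 109  71  49  71 110 105 105 104]
 [108 108 108 108  73 109  27 109 109 102 103 107 108 105 105 104]
 [108 107 108 107  84  72  71  72  72  72  72  75 106 106 105 104]
 [108 107 107 108 107 107 108 107 107 106 106 107 106 105 104 107]
 [108 107 108 108 108 108 107 107 107 107 106 106 106 104 106 108]]
```

```bash
python3 - <<'E'
import cv2,glob,numpy as np
w=cv2.imread(sorted(glob.glob('pics/timer_warp*'))[-1]).min(2)
for c in (165,245): print("col",c*.25-60,[(60-i*.25,int(w[i,c])) for i in list(range(96,156,4))+list(range(350,400,4))])
for r in (165,300): print("row",60-r*.25,[(i*.25-60,int(w[r,i])) for i in list(range(96,150,4))+list(range(330,380,4))])
E
```

```text
col -18.75 [(36.0, 107), (35.0, 108), (34.0, 108), (33.0, 108), (32.0, 107), (31.0, 90), (30.0, 86), (29.0, 98), (28.0, 110), (27.0, 118), (26.0, 120), (25.0, 119), (24.0, 117), (23.0, 116), (22.0, 115), (-27.5, 42), (-28.5, 64), (-29.5, 75), (-30.5, 89), (-31.5, 104), (-32.5, 108), (-33.5, 108), (-34.5, 103), (-35.5, 92), (-36.5, 77), (-37.5, 72), (-38.5, 73), (-39.5, 73)]
col 1.25 [(36.0, 107), (35.0, 107), (34.0, 107), (33.0, 106), (32.0, 93), (31.0, 85), (30.0, 92), (29.0, 106), (28.0, 117), (27.0, 123), (26.0, 121), (25.0, 118), (24.0, 117), (23.0, 116), (22.0, 116), (-27.5, 109), (-28.5, 108), (-29.5, 109), (-30.5, 108), (-31.5, 109), (-32.5, 108), (-33.5, 106), (-34.5, 97), (-35.5, 81), (-36.5, 72), (-37.5, 72), (-38.5, 72), (-39.5, 74)]
row 18.75 [(-36.0, 106), (-35.0, 107), (-34.0, 107), (-33.0, 107), (-32.0, 102), (-31.0, 82), (-30.0, 74), (-29.0, 91), (-28.0, 104), (-27.0, 110), (-26.0, 114), (-25.0, 114), (-24.0, 114), (-23.0, 115), (22.5, 71), (23.5, 72), (24.5, 73), (25.5, 95), (26.5, 112), (27.5, 113), (28.5, 112), (29.5, 110), (30.5, 104), (31.5, 97), (32.5, 104), (33.5, 107), (34.5, 107)]
row -15.0 [(-36.0, 107), (-35.0, 107), (-34.0, 104), (-33.0, 84), (-32.0, 72), (-31.0, 72), (-30.0, 71), (-29.0, 72), (-28.0, 88), (-27.0, 102), (-26.0, 109), (-25.0, 112), (-24.0, 111), (-23.0, 111), (22.5, 70), (23.5, 71), (24.5, 72), (25.5, 73), (26.5, 93), (27.5, 109), (28.5, 111), (29.5, 111), (30.5, 108), (31.5, 102), (32.5, 92), (33.5, 98), (34.5, 105)]
```

```bash

python3 -m crank '[8.5,-0.25,0.15,0,-0.035, 8.5,0,0,2,0, 8.5,0,0,3,0, 8.5,0,0,3,0, 8.5,0,0,2,0, 8.5,0,0,1,0, 8.5,0,0,0.5,0, 8.5,0,0,0,0]' 25
python3 -m crank '[8.5,0,0,0.5,0, 8.5,0,0,0.3,0, 8.5,0,0,0.2,0, 8.5,0,0,0,0, 5.5,0,0,0,0, 5.5,0,0,0,0, 5.5,0,0,0,0, 5.5,0,0,0,0]'
python3 -m crank '[5,0,0,0,0, 5,0,0,0,0, 5,0,0,0,0, 5,0,0,0,0, 5,0,0,0,0, 5,0,0,0,0, 5,0,0,0,0, 5,0,0,0,0]'
```

```text
time_s: 34.33
position: [0.5908, 0.1224, 0.0093]
tool_rot: [[-0.272, 0.962, -0.0], [0.962, 0.272, 0.0], [0.0, -0.0, -1.0]]
ft_force: [1.3, -0.3, 0.4]
grip_width: 0.0849
gripper_force: 0.0
time_s: 35.0
position: [0.5909, 0.1224, 0.0]
tool_rot: [[-0.273, 0.962, 0.001], [0.962, 0.273, -0.0], [-0.0, 0.001, -1.0]]
ft_force: [-1.2, 1.0, 4.8]
grip_width: 0.0611
gripper_force: 27.8
time_s: 35.67
position: [0.5909, 0.1224, 0.0]
tool_rot: [[-0.273, 0.962, 0.001], [0.962, 0.273, 0.0], [-0.0, 0.001, -1.0]]
ft_force: [-0.5, -0.4, 5.1]
grip_width: 0.0613
gripper_force: 28.0
```

```bash

python3 -m crank '[5,0,0,-0.4,0, 5,0,0,-1,0, 5,0,0,-2,0, 5,0,0,-3,0, 5,0,0,-3.5,0, 5,0,0,-3.5,0, 5,0,0,-3,0, 5,0,0,-1.5,0]'
python3 - <<'E'
from h import *
p=optics.get_image("wrist");save(p,"w14.png");s=env.observe();print(s["position"],s["grip_width"]);find(p,["bench_timer"])
off=np.array([.502,.207,.382])-np.array([.5015,.1293,.2399])
T=np.eye(4);T[:3,:3]=[[1,.001,0],[-.001,.952,.306],[0,-.306,.952]];T[:3,3]=np.array([.42157,-.21222,.22033])+off;q=dict(p,pose=T)
im=cv2.resize(cv2.imread("pics/w7.png"),(640,400),interpolation=cv2.INTER_AREA)
r=.0005;X,Y=np.meshgrid(np.arange(.48,.65,r),np.arange(-.17,-.34,-r))
uv=proj(q,np.stack([X,Y,0*X+.004],-1).reshape(-1,3)).astype(np.float32).reshape(X.shape+(2,))
w=cv2.remap(im,uv[...,0],uv[...,1],cv2.INTER_LINEAR)
m=cv2.morphologyEx((w.max(2)<45).astype(np.uint8),cv2.MORPH_OPEN,np.ones((7,7)))
for c in cv2.findContours(m,0,2)[0]:
    (cx,cy),wh,a=cv2.minAreaRect(c);print(.48+cx*r,-.17-cy*r,np.array(wh)*.5,a)
E
```

```text
time_s: 36.33
position: [0.5915, 0.1225, 0.1835]
tool_rot: [[-0.273, 0.962, 0.006], [0.962, 0.273, 0.0], [-0.002, 0.006, -1.0]]
ft_force: [0.4, 0.5, -0.6]
grip_width: 0.0615
gripper_force: 27.7
[0.59218078 0.12250288 0.18493851] 0.06118865902602981
0.54725 -0.334 [11.  12.5] 90.0
0.566266487121582 -0.25081451416015627 [68.99747467 65.86326599] 62.667640686035156
```

```bash

python3 -m crank '[5,0,0,0,-0.1, 5,0,0,0,-0.1, 5,-1.7,-1,0,0, 5,-3.4,-2.1,0,0, 5,-3.4,-2.1,0,0, 5,-3.4,-2.1,0,0, 5,-3.4,-2.1,0,0, 5,-3.4,-2.1,0,0]'
python3 -m crank '[5,-3.4,-2.1,0,0, 5,-3.4,-2.1,0,0, 5,-3.4,-2.1,0,0, 5,-3,-1.7,0,0, 5,0,0,0,0, 5,0,0,0,0, 5,0,0,0,0, 5,0,0,0,0]'
python3 - <<'E'
from h import *
p=optics.get_image("wrist");save(p,"w15.png");s=env.observe();R=np.array(s["tool_rot"]);print(s["position"],R.round(3))
print((R.T@(np.array([.5663,-.2508,.0])-s["position"])).round(4));find(p,["square_tray","bench_timer"])
E
```

```text
time_s: 37.1
position: [0.5731, -0.098, 0.1772]
tool_rot: [[-0.458, 0.889, -0.002], [0.889, 0.458, 0.001], [0.002, -0.002, -1.0]]
ft_force: [0.1, 0.2, -1.1]
grip_width: 0.0611
gripper_force: 27.7
time_s: 37.77
position: [0.5635, -0.2491, 0.178]
tool_rot: [[-0.459, 0.888, -0.001], [0.888, 0.459, 0.001], [0.001, -0.0, -1.0]]
ft_force: [0.2, 0.0, -0.8]
grip_width: 0.0614
gripper_force: 27.7
[ 0.56361599 -0.24905762  0.17823549] [[-0.46   0.888 -0.001]
 [ 0.888  0.46   0.001]
 [ 0.001 -0.    -1.   ]]
[-0.0029  0.0016  0.1782]
bench_timer 0.55 [319. 284.] [ 0.611 -0.338  0.009]
```

```bash

python3 -m crank '[5,-0.28,0.16,1,0, 5,0,0,2.5,0, 5,0,0,3,0, 5,0,0,3,0, 5,0,0,2.5,0, 5,0,0,1.5,0, 5,0,0,0.5,0, 5,0,0,0,0]'
python3 -m crank '[5,0,0,0,0, 5,0,0,0,0, 5,0,0,0,0, 5,0,0,0,0, 5,0,0,0,0, 5,0,0,0,0, 5,0,0,0,0, 5,0,0,0,0]'
python3 - <<'E'
from h import *
p=optics.get_image("wrist");save(p,"w16.png");s=env.observe();R=np.array(s["tool_rot"]);t=np.array(s["position"])
print(t,(R.T@(np.array([.5663,-.2508,.0])-t)).round(4));find(p,["square_tray","bench_timer"])
def prof(pts,z):
    W=np.array([t+R@[a,b,0] for a,b in pts]);W[:,2]=z
    uv=proj(p,W).astype(np.float32)[None];return cv2.remap(p["color"],uv[...,0],uv[...,1],1)[0].mean(1).astype(int)
A=np.arange(24,60,1)
for b in(-36,-33,-30,0,30,33,36):print("x at y",b,[f"{a}:{v}" for a,v in zip(A,prof([(a/1e3,b/1e3) for a in A],.010))])
B=np.r_[-54:-30,30:54]
for a in(32,36,40,42):print("y at x",a,[f"{b}:{v}" for b,v in zip(B,prof([(a/1e3,b/1e3) for b in B],.010))])
E
```

```text
time_s: 38.58
position: [0.5658, -0.2516, 0.037]
tool_rot: [[-0.459, 0.889, -0.002], [0.889, 0.459, 0.002], [0.002, -0.001, -1.0]]
ft_force: [0.2, -1.2, -1.2]
grip_width: 0.0613
gripper_force: 27.6
time_s: 39.25
position: [0.5662, -0.2523, 0.0386]
tool_rot: [[-0.458, 0.889, 0.0], [0.889, 0.458, -0.0], [-0.0, 0.0, -1.0]]
ft_force: [0.1, 0.2, -1.3]
grip_width: 0.0614
gripper_force: 27.6
[ 0.56624203 -0.25226729  0.03853177] [0.0013 0.0007 0.0385]
square_tray 0.75 [326. 186.] [ 0.555 -0.221  0.005]
bench_timer 0.58 [316. 285.] [ 0.575 -0.272  0.009]
x at y -36 ['24:74', '25:74', '26:73', '27:66', '28:55', '29:54', '30:53', '31:53', '32:42', '33:32', '34:31', '35:31', '36:30', '37:29', '38:30', '39:31', '40:30', '41:30', '42:36', '43:47', '44:49', '45:50', '46:42', '47:30', '48:60', '49:88', '50:89', '51:89', '52:89', '53:89', '54:89', '55:89', '56:89', '57:89', '58:89', '59:89']
x at y -33 ['24:74', '25:73', '26:73', '27:73', '28:73', '29:73', '30:73', '31:73', '32:74', '33:73', '34:73', '35:73', '36:72', '37:60', '38:49', '39:48', '40:48', '41:49', '42:43', '43:47', '44:48', '45:49', '
[... 3051 characters left out ...]
0:57', '31:50', '32:63', '33:73', '34:71', '35:62', '36:50', '37:47', '38:35', '39:49', '40:67', '41:73', '42:74', '43:78', '44:127', '45:130', '46:130', '47:130', '48:130', '49:130', '50:130', '51:130', '52:130', '53:131']
y at x 42 ['-54:90', '-53:90', '-52:90', '-51:90', '-50:90', '-49:90', '-48:89', '-47:90', '-46:90', '-45:90', '-44:90', '-43:90', '-42:90', '-41:84', '-40:51', '-39:51', '-38:47', '-37:43', '-36:36', '-35:37', '-34:42', '-33:43', '-32:42', '-31:42', '30:48', '31:48', '32:48', '33:48', '34:49', '35:48', '36:48', '37:47', '38:40', '39:49', '40:67', '41:73', '42:73', '43:78', '44:122', '45:130', '46:130', '47:130', '48:130', '49:130', '50:130', '51:130', '52:130', '53:130']
```

```bash
python3 - <<'E'
from h import *
p=optics.get_image("wrist");s=env.observe();R=np.array(s["tool_rot"]);t=np.array(s["position"])
A=np.arange(20,46,1)
for z in(.0385,.053):
  for b in(-15,0,15):
    W=np.array([t+R@[a/1e3,b/1e3,0] for a in A]);W[:,2]=z
    uv=proj(p,W).astype(np.float32)[None];v=cv2.remap(p["color"],uv[...,0],uv[...,1],1)[0].mean(1).astype(int)
    print(z,b,*[f"{a}:{x}" for a,x in zip(A,v)])
E
```

```text
0.0385 -15 20:135 21:136 22:137 23:140 24:140 25:139 26:132 27:124 28:108 29:98 30:95 31:92 32:70 33:16 34:16 35:16 36:17 37:16 38:15 39:16 40:15 41:14 42:16 43:15 44:16 45:24
0.0385 0 20:135 21:135 22:137 23:139 24:141 25:140 26:132 27:124 28:109 29:99 30:96 31:93 32:71 33:17 34:15 35:15 36:15 37:15 38:17 39:15 40:16 41:15 42:16 43:15 44:15 45:21
0.0385 15 20:136 21:136 22:137 23:140 24:141 25:142 26:135 27:124 28:110 29:100 30:97 31:94 32:71 33:15 34:15 35:16 36:15 37:17 38:16 39:15 40:16 41:17 42:16 43:15 44:15 45:20
0.053 -15 20:42 21:41 22:42 23:43 24:42 25:131 26:134 27:136 28:138 29:139 30:140 31:135 32:126 33:111 34:98 35:94 36:91 37:36 38:16 39:15 40:16 41:16 42:15 43:16 44:16 45:15
0.053 0 20:135 21:135 22:135 23:135 24:135 25:135 26:135 27:135 28:137 29:140 30:141 31:136 32:126 33:112 34:99 35:96 36:92 37:35 38:17 39:15 40:16 41:16 42:17 43:15 44:17 45:15
0.053 15 20:89 21:90 22:90 23:90 24:116 25:136 26:136 27:136 28:137 29:140 30:142 31:139 32:127 33:112 34:100 35:97 36:94 37:34 38:15 39:17 40:15 41:17 42:17 43:16 44:15 45:15
```

```bash

python3 -m crank '[5,0.25,0.11,0,0, 5,0,0,0.8,0, 5,0,0,1,0, 5,0,0,0.7,0, 5,0,0,0.4,0, 5,0,0,0.3,0, 5,0,0,0.15,0, 5,0,0,0.1,0]'
python3 -m crank '[5,0,0,0,0, 5,0,0,0,0, 5,0,0,0,0, 5,0,0,0,0, 5,0,0,0,0, 5,0,0,0,0, 5,0,0,0,0, 5,0,0,0,0]'
```

```text
time_s: 40.12
position: [0.566, -0.2495, 0.004]
tool_rot: [[-0.458, 0.889, -0.0], [0.889, 0.458, 0.0], [0.0, -0.0, -1.0]]
ft_force: [-3.7, 1.3, 6.1]
grip_width: 0.0615
gripper_force: 28.4
time_s: 40.78
position: [0.5661, -0.2495, 0.004]
tool_rot: [[-0.458, 0.889, 0.0], [0.889, 0.458, -0.0], [-0.0, 0.0, -1.0]]
ft_force: [-0.3, -0.3, -0.5]
grip_width: 0.0617
gripper_force: 27.7
```

```bash

python3 -m crank '[5,0,0,0.1,0, 5,0,0,0,0, 5,0,0,0,0, 6.6,0,0,0,0, 7.5,0,0,0,0, 8.5,0,0,0,0, 8.5,0,0,0,0, 8.5,0,0,0,0]'
python3 -m crank '[8.5,0,0,0,0, 8.5,0,0,-1,0, 8.5,0,0,-2,0, 8.5,0,0,-3,0, 8.5,0,0,-3,0, 8.5,0,0,-3,0, 8.5,0,0,-2,0, 8.5,0,0,0,0]'
python3 -m crank '[8.5,0,0,0,0, 8.5,0,0,0,0, 8.5,0,0,0,0, 8.5,0,0,0,0, 8.5,0,0,0,0, 8.5,0,0,0,0, 8.5,0,0,0,0, 8.5,0,0,0,0]'
python3 - <<'E'
from h import *
p=optics.get_image("wrist");save(p,"end_w.png");find(p,["bench_timer","square_tray","capped_tube","pen"])
s=env.observe();R=np.array(s["tool_rot"]);t=np.array(s["position"]);print(t)
c=np.array([.5661,-.2495,0])
def prof(axis,rng,o,z):
    W=np.array([c+R@([a/1e3,o/1e3,0] if axis=="x" else [o/1e3,a/1e3,0]) for a in rng]);W[:,2]=z
    uv=proj(p,W).astype(np.float32)[None];v=cv2.remap(p["color"],uv[...,0],uv[...,1],1)[0].mean(1).astype(int)
    print(axis,o,*[f"{a}:{x}" for a,x in zip(rng,v)])
B=np.r_[-50:-24:1,25:50:1]
prof("x",B,0,.01);prof("x",B,-20,.01);prof("y",B,0,.01);prof("y",B,20,.01);prof("y",B,-33,.01)
for n in("scene","side"):
    q=optics.get_image(n);print(n);find(q,["reagent_bottle","capped_tube","film_carton","bench_timer","petri","pen"])
E
```

```text
time_s: 41.45
position: [0.5661, -0.2495, 0.0029]
tool_rot: [[-0.458, 0.889, -0.0], [0.889, 0.458, 0.0], [0.0, -0.0, -1.0]]
ft_force: [-0.4, 0.7, 0.1]
grip_width: 0.0849
gripper_force: 0.0
time_s: 42.12
position: [0.5676, -0.2505, 0.1487]
tool_rot: [[-0.458, 0.889, 0.008], [0.889, 0.458, -0.005], [-0.008, 0.004, -1.0]]
ft_force: [0.2, 0.1, 0.2]
grip_width: 0.0851
gripper_force: 0.0
time_s: 42.78
position: [0.5661, -0.2495, 0.1428]
tool_rot: [[-0.458, 0.889, -0.0], [0.889, 0.458, 0.0], [0.0, -0.0, -1.0]]
ft_force: [-0.4, -0.0, 0.1]
grip_width: 0.0852
gripper_force: 0.0
bench_timer 0.81 [318. 198.] [ 0.568 -0.252  0.009]
square_tray 0.74 [322. 153.] [ 0.555 -0.219  0.005]
capped_tube 0.74 [178.   9.] [ 0.439 -0.176  0.056]
capped_tube 0.56 [339.  23.] [ 0.524 -0.14   0.056]
pen 0.65 [134. 301.] [ 0.465 -0.415  0.005]
[ 0.56608181 -0.24951007  0.14304169]
x 0 -50:128 -49:128 -48:128 -47:128 -46:128 -45:129 -44:129 -43:129 -42:129 -41:118 -40:72 -39:53 -38:49 -37:53 -36:73 -35:102 -34:119 -33:127 -32:128 -31:128 -30:128 -29:128 -28:128 -27:128 -26:128 -25:128 25:137 26:138 27:139 28:139 
[... 1894 characters left out ...]
  0.056]
film_carton 0.86 [266. 305.] [0.448 0.272 0.022]
bench_timer 0.45 [356. 173.] [ 0.563 -0.26   0.009]
petri 0.55 [255. 192.] [ 0.738 -0.011  0.008]
pen 0.51 [309. 205.] [ 0.584 -0.056  0.005]
side
reagent_bottle 0.8 [312. 291.] [0.593 0.283 0.055]
capped_tube 0.85 [327. 222.] [0.546 0.03  0.056]
capped_tube 0.84 [363. 182.] [ 0.42  -0.179  0.056]
capped_tube 0.73 [330. 189.] [ 0.525 -0.142  0.056]
capped_tube 0.56 [311. 206.] [ 0.586 -0.053  0.056]
capped_tube 0.21 [309. 222.] [0.594 0.025 0.056]
film_carton 0.73 [377. 298.] [0.443 0.278 0.022]
bench_timer 0.77 [320. 181.] [ 0.55  -0.275  0.009]
petri 0.69 [257. 224.] [ 0.741 -0.035  0.008]
pen 0.43 [342. 161.] [ 0.462 -0.426  0.005]
```

All four items read as in place, and the timer clears every tray corner. The pen and petri dish haven't moved, so I'm handing in.

```bash
python3 -c "
from rig import env
print(env.close_job())"
```

```text
the job is handed in; nothing more can be done
None
```

I handed the job in at about 43 s: the bottle, tube, carton and timer were each set down on the floor of their own holder in the order asked, and the pen and petri dish were left alone; the final check was by camera measurements only, and no verdict came back.

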